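# Reverse the row of sample bottles

### The job

Move the four bottles from the grey cups on the steel tray into the yellow rack, one bottle to each well, in reverse order: the bottle that starts at the left end of the tray goes into the well at the right end of the rack, the second from the left into the second from the right, and so on. Keep the bottles upright throughout and leave all four standing on the floors of their wells.

Things in the scene. Friction and masses are not known exactly. Their poses are not given: they have to be found in the camera images.
- bottle_beige: a glass 100 ml bottle with a wide BLUE cap bearing a round WHITE dot; beige contents. 56 mm diameter, 103 mm tall; the cap is 50 mm in diameter and runs from 77 to 103 mm above the base: grip the cap at about 90 mm. Loose, 0.16 kg or so. Origin: centre of its underside, z up. At the start it stands in a grey cup on the steel tray.
- bottle_brown: a glass 100 ml bottle with a wide BLUE cap bearing a round GREEN dot; brown contents. 56 mm diameter, 103 mm tall; the cap is 50 mm in diameter and runs from 77 to 103 mm above the base: grip the cap at about 90 mm. Loose, 0.16 kg or so. Origin: centre of its underside, z up. At the start it stands in a grey cup on the steel tray.
- bottle_yellow: a white plastic bottle with a narrow WHITE cap bearing a round YELLOW dot; yellow band round the body. Body 48 mm in diameter, 103 mm tall; the cap is 30 mm in diameter above 86 mm: grip the body at about 65 mm above the base. Loose, 0.13 kg or so. Origin: centre of its underside, z up. At the start it stands in a grey cup on the steel tray.
- bottle_red: a white plastic bottle with a narrow WHITE cap bearing a round RED dot; red band round the body. Body 48 mm in diameter, 103 mm tall; the cap is 30 mm in diameter above 86 mm: grip the body at about 65 mm above the base. Loose, 0.13 kg or so. Origin: centre of its underside, z up. At the start it stands in a grey cup on the steel tray.
- cup_beige: shallow round grey cup fixed to the steel tray, 78 mm across, 10 mm tall, inner floor 4 mm above its origin; the one in which bottle_beige stands at the start, so it keeps marking that bottle's starting place. Origin: centre of its underside.
- cup_brown: shallow round grey cup fixed to the steel tray, 78 mm across, 10 mm tall, inner floor 4 mm above its origin; the one in which bottle_brown stands at the start, so it keeps marking that bottle's starting place. Origin: centre of its underside.
- cup_yellow: shallow round grey cup fixed to the steel tray, 78 mm across, 10 mm tall, inner floor 4 mm above its origin; the one in which bottle_yellow stands at the start, so it keeps marking that bottle's starting place. Origin: centre of its underside.
- cup_red: shallow round grey cup fixed to the steel tray, 78 mm across, 10 mm tall, inner floor 4 mm above its origin; the one in which bottle_red stands at the start, so it keeps marking that bottle's starting place. Origin: centre of its underside.
- steel_tray: fixed steel tray, 90 x 378 mm, 6 mm thick, carrying the four cups in a row at y = +123, +41, -41, -123 mm, x = 0 (which is where varies). Origin: centre of underside; x away from the robot, y along the row to its left, yaw within 6 degrees. Tray and rack may change places. Behind them to the left is a bioreactor over 0.4 m tall (world x 0.63-0.92, y 0.10-0.43 m): keep clear, come in from the front.
- yellow_rack: fixed yellow plastic rack, 88 x 354 mm, with four open square wells in one row (the destination). Origin: centre of its underside; x axis away from the robot, y axis along the row to the robot's left (turned by up to about 6 degrees). Wells are centred at y = +123, +41, -41 and -123 mm, x = 0; each is 76 x 76 mm inside, its floor 5 mm above the origin, its 6 mm thick walls rise to 18 mm. All wells are empty at the start.
Things that resemble listed ones, but are neither listed nor needed, are in the scene too. Leave any turquoise look-alike of the bottle_yellow alone.

How it is judged:
At the end, for the whole second after the job is handed in: Each bottle stands upright (within 0.1 rad), released and at rest, on the floor of the yellow rack's well that mirrors its starting place on the tray (leftmost to rightmost, and so on), within 16 mm of the well's centre along and across the rack and within 4 mm of the floor height (((y of cup_beige in the frame of steel_tray between 0.103 and 0.143 m and y of bottle_beige in the frame of yellow_rack between -0.139 and -0.107 m) or (y of cup_beige in the frame of steel_tray between 0.021 and 0.061 m and y of bottle_beige in the frame of yellow_rack between -0.057 and -0.025 m) or (y of cup_beige in the frame of steel_tray between -0.061 and -0.021 m and y of bottle_beige in the frame of yellow_rack between 0.025 and 0.057 m) or (y of cup_beige in the frame of steel_tray between -0.143 and -0.103 m and y of bottle_beige in the frame of yellow_rack between 0.107 and 0.139 m)) and x of bottle_beige in the frame of yellow_rack between -0.016 and 0.016 m and z of bottle_beige in the frame of yellow_rack between 0.001 and 0.009 m and angle between each of bottle_beige, bottle_brown, bottle_yellow, bottle_red's own z axis and vertical below 0.1 rad and linear speed of each of bottle_beige, bottle_brown, bottle_yellow, bottle_red below 0.02 m/s and angular speed of each of bottle_beige, bottle_brown, bottle_yellow, bottle_red below 0.2 rad/s and contact force between the fingers and bottle_beige below 0.1 N and ((y of cup_brown in the frame of steel_tray between 0.103 and 0.143 m and y of bottle_brown in the frame of yellow_rack between -0.139 and -0.107 m) or (y of cup_brown in the frame of steel_tray between 0.021 and 0.061 m and y of bottle_brown in the frame of yellow_rack between -0.057 and -0.025 m) or (y of cup_brown in the frame of steel_tray between -0.061 and -0.021 m and y of bottle_brown in the frame of yellow_rack between 0.025 and 0.057 m) or (y of cup_brown in the frame of steel_tray between -0.143 and -0.103 m and y of bottle_brown in the frame of yellow_rack between 0.107 and 0.139 m)) and x of bottle_brown in the frame of yellow_rack between -0.016 and 0.016 m and z of bottle_brown in the frame of yellow_rack between 0.001 and 0.009 m and contact force between the fingers and bottle_brown below 0.1 N and ((y of cup_yellow in the frame of steel_tray between 0.103 and 0.143 m and y of bottle_yellow in the frame of yellow_rack between -0.139 and -0.107 m) or (y of cup_yellow in the frame of steel_tray between 0.021 and 0.061 m and y of bottle_yellow in the frame of yellow_rack between -0.057 and -0.025 m) or (y of cup_yellow in the frame of steel_tray between -0.061 and -0.021 m and y of bottle_yellow in the frame of yellow_rack between 0.025 and 0.057 m) or (y of cup_yellow in the frame of steel_tray between -0.143 and -0.103 m and y of bottle_yellow in the frame of yellow_rack between 0.107 and 0.139 m)) and x of bottle_yellow in the frame of yellow_rack between -0.016 and 0.016 m and z of bottle_yellow in the frame of yellow_rack between 0.001 and 0.009 m and contact force between the fingers and bottle_yellow below 0.1 N and ((y of cup_red in the frame of steel_tray between 0.103 and 0.143 m and y of bottle_red in the frame of yellow_rack between -0.139 and -0.107 m) or (y of cup_red in the frame of steel_tray between 0.021 and 0.061 m and y of bottle_red in the frame of yellow_rack between -0.057 and -0.025 m) or (y of cup_red in the frame of steel_tray between -0.061 and -0.021 m and y of bottle_red in the frame of yellow_rack between 0.025 and 0.057 m) or (y of cup_red in the frame of steel_tray between -0.143 and -0.103 m and y of bottle_red in the frame of yellow_rack between 0.107 and 0.139 m)) and x of bottle_red in the frame of yellow_rack between -0.016 and 0.016 m and z of bottle_red in the frame of yellow_rack between 0.001 and 0.009 m and contact force between the fingers and bottle_red below 0.1 N); the robot touches nothing.
It fails at once if a bottle is tipped over (more than 0.7 rad from upright) (angle between any of bottle_beige, bottle_brown, bottle_yellow, bottle_red's own z axis and vertical above 0.7 rad).
It also fails if it takes over 112 s, if anything falls off the work surface, if the arm or the gripper's body presses on something with over 40 N, if the wrist force passes 120 N, or if a joint passes its speed limit or range.

### The arm

A 7-joint arm with a two-finger parallel gripper is mounted at the origin on a cart in front of the work surface, level with it; the furniture and walls round the work are solid. World frame = base frame: x ahead of the robot, y to its left, z up, the work surface at z = 0. Lengths are in m, angles in rad, forces in N, time in s.
With the tool pointing down it reaches from about 0.4 to 0.85 m from the base axis. Payload 10.4 kg.
Tool frame: the origin (TCP) lies at the centre of the arm's flange, where the gripper is bolted on; the fingertips stand 173 mm ahead of it and the grasp point (between the pads) lies 155 mm ahead of it; z points along the fingers, y is the line along which they close (so a half turn about z gives the same grasp; the last joint's range is limited). The gripper opens to 85 mm and grips with 20 to 120 N. Pads are 22 mm wide; open, the fingers measure 114 mm over their backs; the gripper's body (76 mm by 85 mm) begins 54 mm behind the grasp point. The pads swing forward as they close: fully open they stand 13 mm farther back than shut.
Start: joints at [-1.371, 0.332, -0.065, 1.46, 0.022, 1.35, -0.088], TCP at [0.138, 0.61, 0.405] pointing down, gripper open.
Joint ranges: [-2.6, 2.6], [-0.5, 2.12], [-1.47, 1.34], [0.16, 2.42], [-1.27, 4.41], [0.06, 2.06], [-2.6, 2.6]. Speed limits (rad/s): [2.22, 2.22, 2.79, 2.79, 3.14, 3.14, 3.14].

### API

Orientations are given as a unit quaternion [x, y, z, w].
In Python, from workcell import manip, viewer, finder gives the robot as it stands.
- The arm moves only by the tool arm_command, never from a script. Its argument "plan" is a list of rows, each an object with "dp": the shift along the tool's x, y, z in mm, a list of three; "spin": the turn about the tool's z in rad. A call has 1 to 5 rows; each row shifts and turns the commanded pose from where the row before left it, along the tool's axes as they then stand; what a row does not reach is not made up. A row lasts 1/10 s, in which the tool goes at most 50 mm and 8.59 degrees, less where a joint would pass 70% of its speed; a pose out of reach is approached as far as the arm can. A call is refused whole if a number of a shift passes 50 or a number of a turn 0.15, either way. A call with a gripper value outside its range is refused whole. "grip" is the closure, from -1 (fully open) to 1 (shut), set as the call begins (left out, the last holds). The fingers move at their own pace and stop on an object; "newtons" is the grip in N (left out, the last holds). Time passes only in rows, so rows that do not move let the fingers close. It gives the time, the measured TCP pose, the force, the opening and the grip force at its end, in the units of the state.
- manip.get_obs(): the state, without advancing time (a new reading comes with each control period).
- viewer.camera(name): name is "scene" or "top" or "wrist"; returns the picture (400x640x3 uint8, blue, green, red); there is no depth.
- viewer.camera_params(name): a dict with "vertical_fov" (degrees; the focal length in pixels is half the picture's height over the tangent of half this angle, whatever the lens; pixels are square), "cx", "cy" (the principal point, pixels), "k1" (the pictures are not rectified: a ray, as slopes to the right and down, at radius r is drawn at 1 + k1 r^2 times it, then the intrinsics apply), "R" (3x3) and "t" (3): a world point X has camera coordinates R X + t; the wrist camera has in their place "T_tool_cam" (4x4, takes a point from camera to tool coordinates, whose origin is the TCP and whose axes are the flange's). Camera axes: x right, y down, z forward; pixel columns grow to the right and rows downward; lengths in m; the calibration is good to about 2 mm. A picture is of the moment at which its call begins: read the wrist's pose just before it. camera_params takes no time and is no camera call.
- manip.hand_in(): hands the job in; it is judged then, once.
Trained networks look in the newest picture that a camera, given by its name, has taken for a name from the list of things; names that differ only in an ending like _2 or _b are one class to them, and where a whole thing is asked for, a point or a joint stands for the part that bears it (a point fixed in the world has none). Each returns a list of dicts, best first, with "score" (0 to 1); they miss things now and then, are a little off and sometimes report something else, mostly with a low value. They report only what shows in the picture. A call takes as long as a camera call. They do not tell look-alikes from the thing itself.
- finder.find_in(camera, thing): "position" ([x, y, z] in m, in world coordinates, good to about 4 mm: the middle of the surface that is visible of it).
The state is a dict: "clock": time; "joint_pos": joint angles; "joint_velocities": joint speeds; "tau": joint torques, N m; "position": TCP position; "ee_rot": TCP orientation; "ft_force": force on the tool from outside, world axes, zero at the start; "torque": the same for the moment, N m; "grip_width": opening from 0.0 (shut) to 1.0 (fully open); "grasp_force": force on a finger pad.
Only numpy, scipy, OpenCV 4.12 (cv2) and the standard library are available. Lean on these libraries where they do the work, as an engineer would, in place of code of your own. Each camera call takes 0.05 s, during which the arm holds its last target. There are 200 camera calls.

## Working session

There is one attempt and no reset: what is moved stays moved. The work goes in short steps, Python scripts to look and compute and a tool call to move; the robot and the scene stay as the last step left them, time stands still between calls to the robot, and variables do not carry over. Pictures are saved under pics/ and viewed, at most 14 in all, crops included, and the job is handed in when it is done.

Besides the shell and the picture viewer there is one more tool, called after "Emit:" in YAML: its name, and indented under it one key for each argument. arm_command: Moves the arm, as the interface text tells. Its arguments: {"type":"object","properties":{"plan":{"type":"array","items":{"type":"object","properties":{"dp":{"type":"array","items":{"type":"number"}},"spin":{"type":"number"}}}},"grip":{"type":"number"},"newtons":{"type":"number"}},"required":["plan"]}

```bash
mkdir -p pics; cat > h.py <<'E'
from workcell import manip, viewer, finder
import numpy as np, cv2
def snap(c,f):
    im=viewer.camera(c); cv2.imwrite('pics/'+f,im); return im
E
python3 - <<'E'
from h import *
o=manip.get_obs(); print(o['clock'],o['position'],o['ee_rot'],o['grip_width'])
for c in ('scene','top'):
    snap(c,c+'0.png')
    for n in ['bottle_beige','bottle_brown','bottle_yellow','bottle_red','steel_tray','yellow_rack','cup_red','cup_beige']:
        print(c,n,[(np.round(d['position'],3).tolist(),round(d['score'],2)) for d in finder.find_in(c,n)[:5]])
print(viewer.camera_params('top'))
print(viewer.camera_params('wrist'))
E
```

```text
0.0 [0.1380616  0.60942078 0.40391658] [ 1.11153473e-01  9.93802986e-01 -7.25791642e-04 -5.69063699e-05] 1.001748800238973
scene bottle_beige [([0.594, -0.068, 0.074], 0.83)]
scene bottle_brown [([0.6, -0.228, 0.07], 0.8), ([0.593, -0.067, 0.076], 0.7)]
scene bottle_yellow [([0.82, -0.208, 0.056], 0.8), ([0.583, 0.009, 0.07], 0.63)]
scene bottle_red [([0.6, -0.151, 0.073], 0.57)]
scene steel_tray [([0.581, -0.157, 0.009], 0.78), ([0.584, -0.076, 0.013], 0.28)]
scene yellow_rack [([0.456, -0.075, 0.006], 0.66), ([0.582, 0.01, 0.012], 0.29)]
scene cup_red [([0.594, -0.147, 0.013], 0.72)]
scene cup_beige [([0.585, -0.079, 0.011], 0.68), ([0.582, 0.012, 0.015], 0.3)]
top bottle_beige []
top bottle_brown [([0.616, -0.219, 0.108], 0.69), ([0.608, -0.205, 0.012], 0.49)]
top bottle_yellow [([0.595, 0.021, 0.089], 0.68), ([0.822, -0.199, 0.084], 0.58)]
top bottle_red [([0.596, 0.009, 0.007], 0.69), ([0.611, -0.144, 0.092], 0.62), ([0.588, -0.072, 0.01], 0.34)]
top steel_tray [([0.595, -0.1, 0.002], 0.6)]
top yellow_rack [([0.458, -0.063, 0.006], 0.83)]
top cup_red [([0.602, -0.136, 0.016], 0.
[... 170 characters left out ...]
1': 0.04092942372703878, 'R': array([[ 0.00425488, -0.99998563, -0.00326065],
       [-0.98993047, -0.00375069, -0.14150479],
       [ 0.14149053,  0.0038299 , -0.9899322 ]]), 't': array([-0.15245849,  0.64920854,  0.96985117])}
{'vertical_fov': 63.24938758627217, 'cx': 321.8601956065943, 'cy': 196.85386525228157, 'k1': -0.019189052694808865, 'T_tool_cam': array([[-1.10929960e-04, -9.45045335e-01, -3.26939295e-01,
         8.48107931e-02],
       [ 9.99999803e-01,  9.69775615e-05, -6.19620012e-04,
         1.40056782e-03],
       [ 6.17274777e-04, -3.26939300e-01,  9.45045138e-01,
         2.89576971e-02],
       [ 0.00000000e+00,  0.00000000e+00,  0.00000000e+00,
         1.00000000e+00]])}
```

View pics/top0.png

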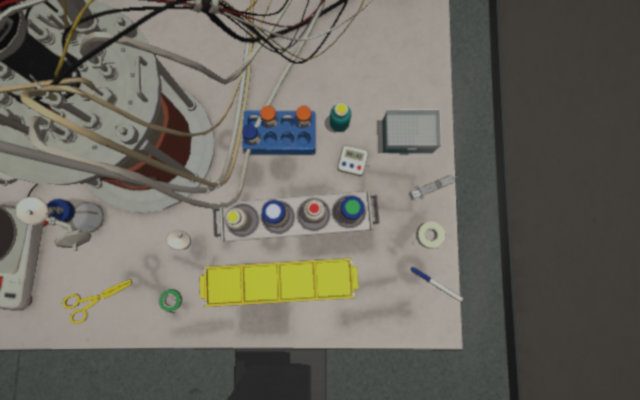

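View pics/scene0.png

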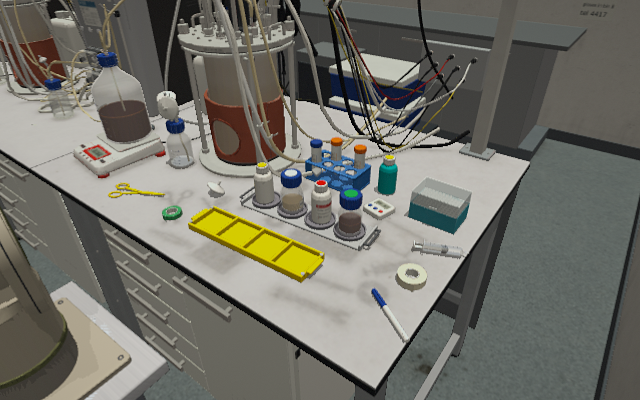

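The top view shows tray bottles with dots at yellow (235,217), white (275,211), red (314,208) and green (352,208). The turquoise look-alike is at (340,117), off the tray, so the yellow-dot bottle at (235,217) is the one meant. I'll localise these and confirm with a crop.

```bash
cat >> h.py <<'E'
def ray(c,px):
    p=viewer.camera_params(c); f=200/np.tan(np.radians(p['vertical_fov'])/2)
    px=np.atleast_2d(px).astype(float)
    K=np.array([[f,0,p['cx']],[0,f,p['cy']],[0,0,1]])
    u=cv2.undistortPoints(px[:,None],K,np.array([p['k1'],0,0,0.]))[:,0]
    d=np.c_[u,np.ones(len(u))]
    if c=='wrist':
        from scipy.spatial.transform import Rotation as Ro
        o=manip.get_obs(); T=np.eye(4); T[:3,:3]=Ro.from_quat(o['ee_rot']).as_matrix(); T[:3,3]=o['position']
        T=T@p['T_tool_cam']; return T[:3,3],d@T[:3,:3].T
    return -p['R'].T@p['t'],d@p['R']
def at_z(c,px,z):
    C,D=ray(c,px); return C+D*((z-C[2])/D[:,2])[:,None]
E
python3 - <<'E'
from h import *
im=cv2.imread('pics/top0.png'); hsv=cv2.cvtColor(im,cv2.COLOR_BGR2HSV)
m=cv2.inRange(hsv,(22,150,100),(35,255,255)); m[:240]=0; m[:,:190]=0
n,l,s,c=cv2.connectedComponentsWithStats(m); 
ys,xs=np.nonzero(m); P=at_z('top',np.c_[xs,ys],0.012)[:,:2]
r=cv2.minAreaRect(P.astype(np.float32)); print('rack rect',r,'mean',P.mean(0),len(P))
v=np.linalg.svd(P-P.mean(0),full_matrices=False)[2][0]; print('axis',v, np.degrees(np.arctan2(-v[0],v[1])))
# dots
for nme,(x,y),lo,hi in [('yellow',(235,217),(20,90,80),(38,255,255)),('white',(275,211),(0,0,150),(179,70,255)),('red',(314,208),(170,100,80),(179,255,255)),('green',(352,208),(40,80,40),(85,255,255))]:
    k=cv2.inRange(hsv,lo,hi)
    if nme=='red': k|=cv2.inRange(hsv,(0,120,80),(10,255,255))
    w=np.zeros_like(k); w[y-9:y+10,x-9:x+10]=1; k=k*w
    yy,xx=np.nonzero(k); print(nme,len(xx),xx.mean(),yy.mean(),at_z('top',[xx.mean(),yy.mean()],0.113)[0].round(4))
cr=cv2.resize(im[180:310,190:390],None,fx=4,fy=4,interpolation=cv2.INTER_CUBIC); cv2.imwrite('pics/crop0.png',cr)
E
```

```text
rack rect ((0.45902150869369507, -0.0615525096654892), (0.08551100641489029, 0.3520995080471039), 3.434521436691284) mean [ 0.45875808 -0.06083777] 5828
axis [-0.06103323  0.99813573] 3.499120944861931
yellow 80 232.475 216.325 [0.5968 0.0271 0.113 ]
white 167 272.7784431137725 210.61077844311376 [ 0.609  -0.0562  0.113 ]
red 66 313.8181818181818 207.8030303030303 [ 0.6152 -0.1415  0.113 ]
green 163 352.16564417177915 206.51533742331287 [ 0.6182 -0.2213  0.113 ]
```

View pics/crop0.png

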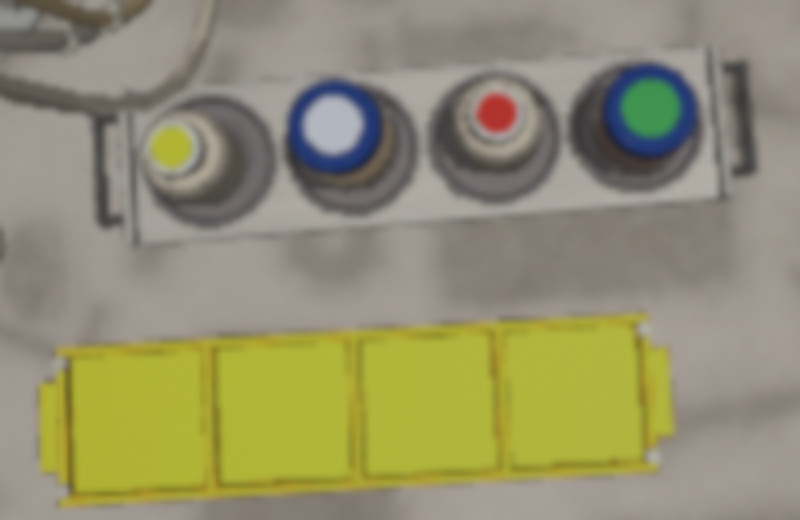

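The crop confirms the order on the tray from left to right: yellow (172,147), white-dot beige (333,125), red (496,112), green-dot brown (651,108). The wells therefore get, from left: brown, red, beige, yellow. I'll turn the tool so the fingers close along x, then approach.

Emit:
arm_command:
  plan:
    - {"dp":[0,0,0],"spin":0.15}
    - {"dp":[0,0,0],"spin":0.15}
    - {"dp":[0,0,0],"spin":0.15}
    - {"dp":[0,0,0],"spin":0.15}
    - {"dp":[0,0,0],"spin":0.15}
  grip: -1
  newtons: 40

```text
clock: 1.4
position: [0.1381, 0.6096, 0.4047]
ee_rot: [0.47, 0.883, 0.0, -0.0]
ft_force: [-0.2, -0.2, -0.4]
grip_width: 1.0
grasp_force: 0.0
```

Emit:
arm_command:
  plan:
    - {"dp":[0,0,0],"spin":0.15}
    - {"dp":[0,0,0],"spin":0.15}
    - {"dp":[0,0,0],"spin":0.15}
    - {"dp":[0,0,0],"spin":0.15}
    - {"dp":[0,0,0],"spin":0}

```text
clock: 1.9
position: [0.138, 0.6096, 0.4047]
ee_rot: [0.709, 0.706, 0.0, 0.0]
ft_force: [-0.3, 0.3, 0.5]
grip_width: 1.0
grasp_force: 0.0
```

Emit:
arm_command:
  plan:
    - {"dp":[-39,24,0]}
    - {"dp":[-39,24,0]}
    - {"dp":[-39,24,0]}
    - {"dp":[-39,24,0]}
    - {"dp":[-39,24,0]}

```text
invalid input at $.plan[0]: expected keys dp, spin
```

Emit:
arm_command:
  plan:
    - {"dp":[-39,24,0],"spin":0}
    - {"dp":[-39,24,0],"spin":0}
    - {"dp":[-39,24,0],"spin":0}
    - {"dp":[-39,24,0],"spin":0}
    - {"dp":[-39,24,0],"spin":0}

```text
clock: 2.4
position: [0.2584, 0.4126, 0.4049]
ee_rot: [0.706, 0.708, 0.0, -0.0]
ft_force: [1.1, 0.7, 0.1]
grip_width: 0.998
grasp_force: 0.0
```

Emit:
arm_command:
  plan:
    - {"dp":[-39,24,0],"spin":0}
    - {"dp":[-39,24,0],"spin":0}
    - {"dp":[-39,24,0],"spin":0}
    - {"dp":[-39,24,0],"spin":0}
    - {"dp":[-39,24,0],"spin":0}

```text
clock: 2.9
position: [0.3779, 0.2172, 0.405]
ee_rot: [0.706, 0.708, 0.001, -0.0]
ft_force: [0.4, 0.2, -0.6]
grip_width: 0.999
grasp_force: 0.0
```

Emit:
arm_command:
  plan:
    - {"dp":[-39,24,0],"spin":0}
    - {"dp":[-39,24,0],"spin":0}
    - {"dp":[-39,24,0],"spin":0}
    - {"dp":[0,0,0],"spin":0}
    - {"dp":[0,0,0],"spin":0}

```text
clock: 3.4
position: [0.4493, 0.1011, 0.4048]
ee_rot: [0.707, 0.707, 0.0, -0.0]
ft_force: [-0.3, 1.0, -0.4]
grip_width: 1.003
grasp_force: 0.0
```

```bash
python3 -c "
from h import *
o=manip.get_obs(); print(o['clock'],o['position'],o['joint_pos'],o['ee_rot'])"
```

```text
3.4 [0.44931074 0.10113404 0.40481984] [-0.98565109 -0.07938871  0.64306913  1.9026277   0.04912854  1.3025774
 -0.35750817] [ 7.07246982e-01  7.06966532e-01  1.67910035e-04 -3.30528434e-05]
```

Emit:
arm_command:
  plan:
    - {"dp":[-40,21,0],"spin":0}
    - {"dp":[-40,21,0],"spin":0}
    - {"dp":[-40,21,0],"spin":0}
    - {"dp":[-40,21,0],"spin":0}
    - {"dp":[-40,21,0],"spin":0}

```text
clock: 3.9
position: [0.5545, -0.0979, 0.4046]
ee_rot: [0.705, 0.709, 0.001, -0.0]
ft_force: [0.0, 0.8, 0.3]
grip_width: 0.999
grasp_force: 0.0
```

Emit:
arm_command:
  plan:
    - {"dp":[-40,21,0],"spin":0}
    - {"dp":[-40,21,0],"spin":0}
    - {"dp":[-42,22,0],"spin":0}
    - {"dp":[0,0,0],"spin":0}
    - {"dp":[0,0,0],"spin":0}

```text
clock: 4.4
position: [0.6178, -0.2204, 0.4034]
ee_rot: [0.707, 0.707, -0.001, -0.001]
ft_force: [0.6, 1.0, -0.5]
grip_width: 1.002
grasp_force: 0.0
```

```bash
python3 - <<'E'
from h import *
o=manip.get_obs(); print(o['clock'],o['position'],o['joint_pos'])
im=snap('wrist','w1.png'); hsv=cv2.cvtColor(im,cv2.COLOR_BGR2HSV)
for n,lo,hi in [('green',(40,80,40),(85,255,255)),('red',(170,120,80),(179,255,255))]:
    k=cv2.inRange(hsv,lo,hi); c=cv2.connectedComponentsWithStats(k)
    for s,ce in list(zip(c[2],c[3]))[1:]:
        if s[4]>60: print(n,s,ce,at_z('wrist',ce,.113)[0])
E
```

```text
4.4 [ 0.61777592 -0.22044195  0.40342586] [-0.32989415  0.51622221  0.87688322  1.40922828 -0.39468881  1.40014227
  0.54854079]
green [ 495  124   62   52 1100] [520.83545455 145.62636364] [ 0.7795266  -0.17933982  0.113     ]
green [541 138  28  24  85] [553.49411765 146.85882353] [ 0.80683669 -0.18021054  0.113     ]
green [305 175  36  34 971] [322.3676622  191.65911432] [ 0.61783159 -0.21903918  0.113     ]
```

View pics/w1.png

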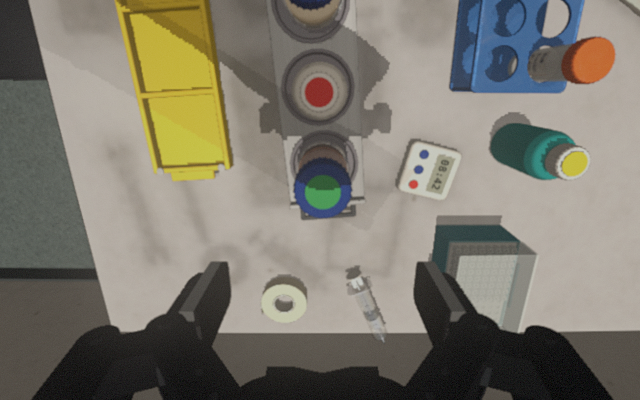

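The wrist view shows the green dot at (322,192), which works out to (0.618, -0.219). That agrees with the top view. Descending and gripping.

Emit:
arm_command:
  plan:
    - {"dp":[0,0,30],"spin":0}
    - {"dp":[0,0,40],"spin":0}
    - {"dp":[0,0,40],"spin":0}
    - {"dp":[0,0,25],"spin":0}
    - {"dp":[0,0,15],"spin":0}

```text
clock: 4.95
position: [0.6175, -0.2171, 0.2527]
ee_rot: [0.706, 0.708, 0.0, -0.002]
ft_force: [0.5, -0.8, 0.6]
grip_width: 0.999
grasp_force: 0.0
```

Emit:
arm_command:
  plan:
    - {"dp":[0,0,0],"spin":0}
    - {"dp":[0,0,0],"spin":0}
    - {"dp":[0,0,0],"spin":0}
    - {"dp":[0,0,0],"spin":0}
    - {"dp":[0,0,0],"spin":0}
  grip: 1
  newtons: 35

```text
clock: 5.45
position: [0.618, -0.2205, 0.2568]
ee_rot: [0.708, 0.707, 0.001, 0.001]
ft_force: [-1.7, 2.9, 7.6]
grip_width: 0.576
grasp_force: 36.7
```

Emit:
arm_command:
  plan:
    - {"dp":[0,0,0],"spin":0}
    - {"dp":[0,0,0],"spin":0}
    - {"dp":[0,0,0],"spin":0}
    - {"dp":[0,0,0],"spin":0}
    - {"dp":[0,0,0],"spin":0}

```text
clock: 5.95
position: [0.6181, -0.2205, 0.2568]
ee_rot: [0.708, 0.707, 0.001, 0.001]
ft_force: [-1.6, 1.2, 7.5]
grip_width: 0.578
grasp_force: 36.7
```

Emit:
arm_command:
  plan:
    - {"dp":[0,0,-15],"spin":0}
    - {"dp":[0,0,-30],"spin":0}
    - {"dp":[0,0,-40],"spin":0}
    - {"dp":[0,0,-35],"spin":0}
    - {"dp":[0,0,-10],"spin":0}

```text
clock: 6.45
position: [0.6175, -0.2214, 0.3901]
ee_rot: [0.708, 0.706, 0.002, 0.003]
ft_force: [1.2, -0.7, -2.0]
grip_width: 0.581
grasp_force: 37.1
```

Emit:
arm_command:
  plan:
    - {"dp":[0,0,0],"spin":0}
    - {"dp":[15,-10,0],"spin":0}
    - {"dp":[30,-20,0],"spin":0}
    - {"dp":[40,-24,0],"spin":0}
    - {"dp":[40,-24,0],"spin":0}

```text
clock: 6.95
position: [0.5383, -0.0939, 0.3827]
ee_rot: [0.708, 0.706, -0.001, -0.001]
ft_force: [0.4, 1.5, -1.1]
grip_width: 0.573
grasp_force: 37.2
```

Emit:
arm_command:
  plan:
    - {"dp":[40,-22,0],"spin":0}
    - {"dp":[40,-22,0],"spin":0}
    - {"dp":[35,-20,0],"spin":0}
    - {"dp":[27,-16,0],"spin":0}
    - {"dp":[15,-8,0],"spin":0}

```text
clock: 7.45
position: [0.45, 0.0645, 0.3836]
ee_rot: [0.706, 0.708, -0.001, -0.001]
ft_force: [0.1, 0.4, -2.7]
grip_width: 0.578
grasp_force: 37.2
```

Emit:
arm_command:
  plan:
    - {"dp":[0,0,0],"spin":0}
    - {"dp":[0,0,0],"spin":0}
    - {"dp":[0,0,0],"spin":0}

```text
clock: 7.75
position: [0.4522, 0.061, 0.3842]
ee_rot: [0.708, 0.706, -0.0, 0.0]
ft_force: [0.7, 0.5, -2.4]
grip_width: 0.576
grasp_force: 37.2
```

```bash
python3 -c "
from h import *
o=manip.get_obs(); print(o['clock'],o['position'],o['joint_pos'],o['ee_rot'])
snap('wrist','w2.png')"
```

```text
7.75 [0.45215391 0.06104276 0.38421048] [-1.05538666 -0.09391531  0.79346783  1.94713652  0.07071207  1.26196426
 -0.2890728 ] [ 7.08295788e-01  7.05915616e-01 -4.68795549e-04  1.45488806e-06]
```

View pics/w2.png

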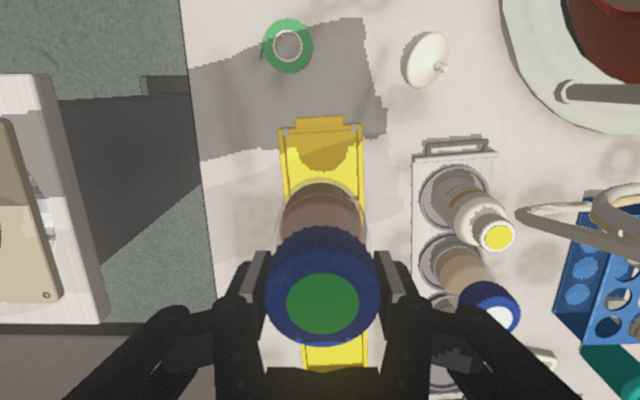

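The held brown bottle is centred at (322,300). The rack's left end rim corners are at (282,130) and (362,125), and a hose end hangs near the yellow cap at (520,215), which I'll watch. First a check on the rack position.

```bash
python3 -c "
from h import *
print(at_z('wrist',[[282,130],[362,125],[320,120]],.018))
print(at_z('wrist',[[497,236]],.113),at_z('wrist',[[490,315]],.113))
"
```

```text
[[0.41108535 0.102501   0.018     ]
 [0.4930723  0.10724674 0.018     ]
 [0.4501752  0.1123967  0.018     ]]
[[0.59700033 0.02775338 0.113     ]] [[ 0.60478592 -0.05194936  0.113     ]]
```

Emit:
arm_command:
  plan:
    - {"dp":[0,0,25],"spin":0}
    - {"dp":[0,0,40],"spin":0}
    - {"dp":[0,0,35],"spin":0}
    - {"dp":[0,0,20],"spin":0}
    - {"dp":[0,0,8],"spin":0}

```text
clock: 8.3
position: [0.4515, 0.061, 0.2548]
ee_rot: [0.708, 0.706, -0.002, -0.0]
ft_force: [0.4, -0.6, -0.4]
grip_width: 0.576
grasp_force: 37.2
```

Emit:
arm_command:
  plan:
    - {"dp":[0,0,2],"spin":0}
    - {"dp":[0,0,1],"spin":0}
    - {"dp":[0,0,1],"spin":0}
    - {"dp":[0,0,0],"spin":0}
    - {"dp":[0,0,0],"spin":0}

```text
clock: 8.8
position: [0.4522, 0.062, 0.2532]
ee_rot: [0.708, 0.706, 0.001, -0.0]
ft_force: [0.4, 0.6, -1.8]
grip_width: 0.574
grasp_force: 37.2
```

Emit:
arm_command:
  plan:
    - {"dp":[0,0,1],"spin":0}
    - {"dp":[0,0,1],"spin":0}
    - {"dp":[0,0,0],"spin":0}

```text
clock: 9.1
position: [0.4524, 0.0621, 0.2517]
ee_rot: [0.708, 0.706, 0.0, -0.0]
ft_force: [-4.6, 0.6, 14.8]
grip_width: 0.578
grasp_force: 38.4
```

Emit:
arm_command:
  plan:
    - {"dp":[0,0,0],"spin":0}
    - {"dp":[0,0,0],"spin":0}
    - {"dp":[0,0,0],"spin":0}
    - {"dp":[0,0,0],"spin":0}
    - {"dp":[0,0,0],"spin":0}
  grip: -1

```text
clock: 9.6
position: [0.452, 0.0619, 0.2506]
ee_rot: [0.708, 0.706, -0.0, -0.0]
ft_force: [-0.0, -0.1, -0.2]
grip_width: 1.0
grasp_force: 0.0
```

Emit:
arm_command:
  plan:
    - {"dp":[0,0,0],"spin":0}
    - {"dp":[0,0,-15],"spin":0}
    - {"dp":[0,0,-35],"spin":0}
    - {"dp":[0,0,-45],"spin":0}
    - {"dp":[0,0,-35],"spin":0}

```text
clock: 10.1
position: [0.452, 0.0615, 0.3829]
ee_rot: [0.708, 0.706, 0.001, 0.0]
ft_force: [0.8, 0.4, -1.0]
grip_width: 1.0
grasp_force: 0.0
```

```bash
cat > dots.py <<'E'
from h import *
import sys
o=manip.get_obs(); print(o['clock'],o['position'].round(4))
im=snap('top',sys.argv[1]); hsv=cv2.cvtColor(im,cv2.COLOR_BGR2HSV)
for n,lo,hi in [('green',(45,100,60),(80,255,255)),('red',(170,120,80),(179,255,255))]:
    k=cv2.inRange(hsv,lo,hi); k[:170]=0; k[:,:200]=0; c=cv2.connectedComponentsWithStats(k)
    for s,ce in list(zip(c[2],c[3]))[1:]:
        if s[4]>30: print(n,s,ce,at_z('top',ce,.110)[0])
E
python3 dots.py t1.png
```

```text
10.1 [0.452  0.0615 0.3829]
green [207 281  14  15 167] [213.71257485 287.74251497] [0.45146943 0.06089211 0.11      ]
```

Emit:
arm_command:
  plan:
    - {"dp":[-20,16,0],"spin":0}
    - {"dp":[-38,31,0],"spin":0}
    - {"dp":[-38,31,0],"spin":0}
    - {"dp":[-38,31,0],"spin":0}
    - {"dp":[-35,28,0],"spin":0}

```text
clock: 10.65
position: [0.5902, -0.1084, 0.38]
ee_rot: [0.707, 0.707, -0.0, 0.0]
ft_force: [0.1, 0.9, 0.7]
grip_width: 1.001
grasp_force: 0.0
```

Emit:
arm_command:
  plan:
    - {"dp":[-22,17,0],"spin":0}
    - {"dp":[-12,9,0],"spin":0}
    - {"dp":[0,0,0],"spin":0}
    - {"dp":[0,0,0],"spin":0}
    - {"dp":[0,0,0],"spin":0}

```text
clock: 11.15
position: [0.6144, -0.1403, 0.3806]
ee_rot: [0.707, 0.707, 0.0, -0.0]
ft_force: [0.2, -0.3, -0.5]
grip_width: 1.005
grasp_force: 0.0
```

```bash
cat > wd.py <<'E'
from h import *
import sys
o=manip.get_obs(); print(o['clock'],o['position'].round(4),o['joint_pos'].round(2))
im=snap('wrist',sys.argv[1]); hsv=cv2.cvtColor(im,cv2.COLOR_BGR2HSV)
for n,lo,hi in [('green',(45,100,60),(80,255,255)),('red',(170,120,80),(179,255,255)),('yellow',(22,150,100),(35,255,255)),('white',(0,0,150),(179,60,255))]:
    k=cv2.inRange(hsv,lo,hi); c=cv2.connectedComponentsWithStats(k)
    for s,ce in list(zip(c[2],c[3]))[1:]:
        if 300<s[4]<3000: print(n,s,ce.round(1),at_z('wrist',ce,.113)[0].round(4))
E
python3 wd.py w3.png
```

```text
11.15 [ 0.6144 -0.1403  0.3806] [-0.54  0.5   0.96  1.52 -0.41  1.34  0.46]
yellow [561 250  24  20 375] [572.7 259.6] [ 0.8263 -0.1931  0.113 ]
white [ 597    0   43   45 1437] [619.8  21.6] [ 0.8137 -0.013   0.113 ]
white [ 293   63   42   45 1466] [313.3  85. ] [ 0.6084 -0.0544  0.113 ]
white [540  95  28  36 749] [553.7 112.7] [ 0.7817 -0.0727  0.113 ]
```

Emit:
arm_command:
  plan:
    - {"dp":[0,0,30],"spin":0}
    - {"dp":[0,0,40],"spin":0}
    - {"dp":[0,0,40],"spin":0}
    - {"dp":[0,0,25],"spin":0}
    - {"dp":[0,0,14],"spin":0}

```text
clock: 11.7
position: [0.6139, -0.1399, 0.2297]
ee_rot: [0.707, 0.707, -0.0, -0.001]
ft_force: [-0.6, 0.4, 0.1]
grip_width: 1.0
grasp_force: 0.0
```

Emit:
arm_command:
  plan:
    - {"dp":[0,0,0],"spin":0}
    - {"dp":[0,0,0],"spin":0}
    - {"dp":[0,0,0],"spin":0}
    - {"dp":[0,0,0],"spin":0}
    - {"dp":[0,0,0],"spin":0}
  grip: 1

```text
clock: 12.2
position: [0.6151, -0.1416, 0.2336]
ee_rot: [0.708, 0.706, 0.001, 0.001]
ft_force: [-2.8, 0.3, 7.4]
grip_width: 0.535
grasp_force: 36.0
```

Emit:
arm_command:
  plan:
    - {"dp":[0,0,0],"spin":0}
    - {"dp":[0,0,0],"spin":0}

```text
clock: 12.4
position: [0.6151, -0.1416, 0.2336]
ee_rot: [0.708, 0.706, 0.001, 0.001]
ft_force: [-2.9, 1.1, 7.7]
grip_width: 0.54
grasp_force: 36.0
```

Emit:
arm_command:
  plan:
    - {"dp":[0,0,-15],"spin":0}
    - {"dp":[0,0,-30],"spin":0}
    - {"dp":[0,0,-40],"spin":0}
    - {"dp":[0,0,-35],"spin":0}
    - {"dp":[0,0,-10],"spin":0}

```text
clock: 12.9
position: [0.615, -0.1424, 0.3671]
ee_rot: [0.708, 0.706, 0.002, 0.003]
ft_force: [0.2, -0.9, -1.4]
grip_width: 0.538
grasp_force: 36.7
```

Emit:
arm_command:
  plan:
    - {"dp":[12,-15,0],"spin":0}
    - {"dp":[25,-33,0],"spin":0}
    - {"dp":[28,-37,0],"spin":0}
    - {"dp":[28,-37,0],"spin":0}
    - {"dp":[18,-24,0],"spin":0}

```text
clock: 13.4
position: [0.4708, -0.0317, 0.3614]
ee_rot: [0.708, 0.706, -0.0, -0.001]
ft_force: [-0.3, 0.3, -0.7]
grip_width: 0.537
grasp_force: 36.7
```

Emit:
arm_command:
  plan:
    - {"dp":[10,-12,0],"spin":0}
    - {"dp":[0,0,0],"spin":0}
    - {"dp":[0,0,0],"spin":0}
    - {"dp":[0,0,0],"spin":0}

```text
clock: 13.8
position: [0.4611, -0.0236, 0.3626]
ee_rot: [0.709, 0.706, -0.0, 0.001]
ft_force: [-0.4, 0.3, -1.1]
grip_width: 0.539
grasp_force: 36.7
```

Emit:
arm_command:
  plan:
    - {"dp":[4,-4,25],"spin":0}
    - {"dp":[0,0,40],"spin":0}
    - {"dp":[0,0,35],"spin":0}
    - {"dp":[0,0,20],"spin":0}
    - {"dp":[0,0,8],"spin":0}

```text
clock: 14.3
position: [0.4564, -0.0199, 0.2324]
ee_rot: [0.709, 0.705, -0.003, 0.001]
ft_force: [1.1, 0.1, -0.9]
grip_width: 0.538
grasp_force: 36.7
```

Emit:
arm_command:
  plan:
    - {"dp":[0,0,3],"spin":0}
    - {"dp":[0,0,1],"spin":0}
    - {"dp":[0,0,1],"spin":0}
    - {"dp":[0,0,0],"spin":0}
    - {"dp":[0,0,0],"spin":0}

```text
clock: 14.8
position: [0.4568, -0.0187, 0.23]
ee_rot: [0.708, 0.706, 0.001, 0.0]
ft_force: [-0.6, -0.6, -1.3]
grip_width: 0.538
grasp_force: 36.8
```

Emit:
arm_command:
  plan:
    - {"dp":[0,0,1],"spin":0}
    - {"dp":[0,0,0.5],"spin":0}
    - {"dp":[0,0,0],"spin":0}

```text
clock: 15.1
position: [0.4569, -0.0188, 0.2286]
ee_rot: [0.708, 0.706, 0.0, 0.0]
ft_force: [-4.8, -0.1, 11.6]
grip_width: 0.536
grasp_force: 38.2
```

Emit:
arm_command:
  plan:
    - {"dp":[0,0,0],"spin":0}
    - {"dp":[0,0,0],"spin":0}
    - {"dp":[0,0,0],"spin":0}
    - {"dp":[0,0,0],"spin":0}
    - {"dp":[0,0,0],"spin":0}
  grip: -1

```text
clock: 15.6
position: [0.4566, -0.0188, 0.2279]
ee_rot: [0.708, 0.706, -0.0, 0.0]
ft_force: [0.2, 0.7, 0.6]
grip_width: 0.998
grasp_force: 0.0
```

Emit:
arm_command:
  plan:
    - {"dp":[0,0,-15],"spin":0}
    - {"dp":[0,0,-35],"spin":0}
    - {"dp":[0,0,-45],"spin":0}
    - {"dp":[0,0,-35],"spin":0}
    - {"dp":[0,0,-20],"spin":0}

```text
clock: 16.1
position: [0.457, -0.0193, 0.3805]
ee_rot: [0.708, 0.706, 0.002, 0.0]
ft_force: [0.7, 1.0, -0.6]
grip_width: 0.999
grasp_force: 0.0
```

Emit:
arm_command:
  plan:
    - {"dp":[-4,15,0],"spin":0}
    - {"dp":[-9,37,0],"spin":0}
    - {"dp":[-11,45,0],"spin":0}
    - {"dp":[-9,37,0],"spin":0}
    - {"dp":[-4,18,0],"spin":0}

```text
clock: 16.6
position: [0.5656, -0.0459, 0.3785]
ee_rot: [0.711, 0.703, -0.006, -0.005]
ft_force: [-0.2, -0.2, 0.4]
grip_width: 1.0
grasp_force: 0.0
```

Emit:
arm_command:
  plan:
    - {"dp":[0,0,0],"spin":0}
    - {"dp":[0,0,0],"spin":0}
    - {"dp":[0,0,0],"spin":0}

```text
clock: 16.9
position: [0.563, -0.0461, 0.38]
ee_rot: [0.711, 0.703, -0.004, -0.006]
ft_force: [-0.1, 0.1, 0.2]
grip_width: 1.0
grasp_force: 0.0
```

```bash
python3 wd.py w4.png
```

```text
16.9 [ 0.563  -0.0461  0.38  ] [-0.92  0.39  1.16  1.7  -0.37  1.31  0.31]
green [ 142   30   44   47 1592] [163.7  52.8] [0.4523 0.0631 0.113 ]
yellow [360  88  30  30 714] [374.2 102.4] [0.5969 0.0286 0.113 ]
white [355  82  39  40 355] [374.4  99.8] [0.597  0.0304 0.113 ]
white [ 366  195   40   37 1148] [385.4 213.2] [ 0.609  -0.0556  0.113 ]
white [575 196  30  29 662] [589.6 210.4] [ 0.7702 -0.0543  0.113 ]
white [ 607  199   33   60 1387] [625.8 229.6] [ 0.8042 -0.0713  0.113 ]
```

View pics/w4.png

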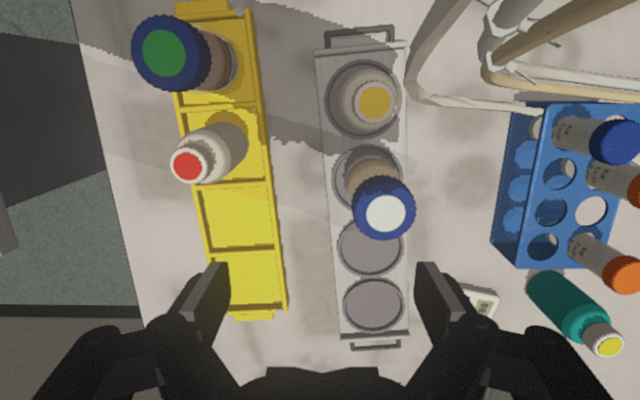

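The wrist view shows green (164,53) and red (188,165) standing in the rack's two left wells. White is at (385,213) and yellow at (374,102). The arm stopped about 45 mm short with a slight tilt, so I need to find what is blocking it.

```bash
python3 -c "
from h import *
o=manip.get_obs(); print(o['tau'].round(1),o['joint_velocities'].round(3),o['torque'],o['ft_force'],o['joint_pos'])
snap('scene','s4.png')"
```

```text
[  0.4 -37.   14.3 -36.    0.    0.1  -0. ] [-0.004 -0.006 -0.001 -0.002 -0.001  0.002  0.002] [-0.00896738 -0.08186046 -0.0261053 ] [-0.21243689 -0.06071882  0.44276841] [-0.91660746  0.39200243  1.15965696  1.69689294 -0.37105939  1.3141072
  0.30579877]
```

View pics/s4.png

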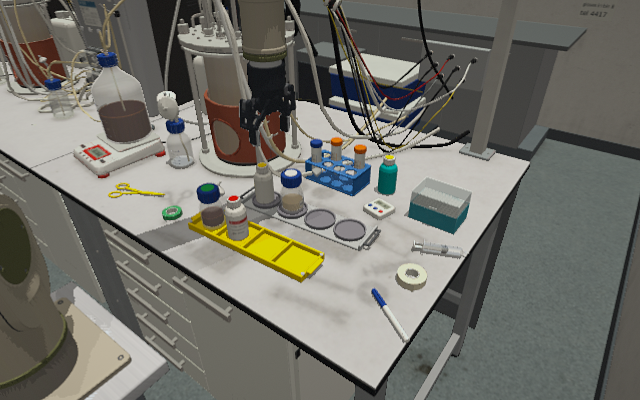

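Emit:
arm_command:
  plan:
    - {"dp":[0,10,0],"spin":0}
    - {"dp":[0,10,0],"spin":0}
    - {"dp":[0,0,0],"spin":0}
    - {"dp":[0,0,0],"spin":0}

```text
clock: 17.4
position: [0.5835, -0.0464, 0.3796]
ee_rot: [0.711, 0.703, -0.004, -0.006]
ft_force: [-0.3, -0.3, 0.1]
grip_width: 1.0
grasp_force: 0.0
```

```bash
python3 -c "
from h import *
o=manip.get_obs(); print(o['tau'].round(1),o['joint_pos'].round(3),o['ee_rot'].round(4))"
```

```text
[ -0.1 -42.3  15.7 -36.   -0.1   0.1   0. ] [-0.856  0.446  1.125  1.643 -0.411  1.332  0.325] [ 0.7112  0.7029 -0.0043 -0.0058]
```

Emit:
arm_command:
  plan:
    - {"dp":[-5,13,0],"spin":0}
    - {"dp":[-4,12,0],"spin":0}
    - {"dp":[0,0,25],"spin":0}
    - {"dp":[0,0,25],"spin":0}
    - {"dp":[0,0,0],"spin":0}

```text
clock: 17.9
position: [0.6066, -0.0551, 0.3266]
ee_rot: [0.711, 0.703, -0.006, -0.007]
ft_force: [-0.1, -0.4, -0.4]
grip_width: 1.002
grasp_force: 0.0
```

Emit:
arm_command:
  plan:
    - {"dp":[0,0,0],"spin":0}
    - {"dp":[0,0,0],"spin":0}

```text
clock: 18.1
position: [0.608, -0.0557, 0.3308]
ee_rot: [0.711, 0.703, -0.004, -0.005]
ft_force: [0.8, -1.1, 0.4]
grip_width: 0.999
grasp_force: 0.0
```

```bash
python3 wd.py w5.png
```

```text
18.1 [ 0.608  -0.0557  0.3308] [-0.75  0.55  1.05  1.63 -0.49  1.27  0.38]
green [   9    0   55   58 2525] [36.  27.6] [0.4532 0.0625 0.113 ]
yellow [ 285   69   39   41 1208] [304.   88.9] [0.5963 0.0286 0.113 ]
white [ 279   55   61   65 1320] [313.5  82.8] [0.6016 0.0317 0.113 ]
white [565 205  37  34 927] [583.1 221.2] [ 0.7706 -0.0522  0.113 ]
white [ 603  209   37   72 1849] [624.3 245.7] [ 0.8024 -0.0699  0.113 ]
white [306 238  42  13 325] [326.7 244.2] [ 0.6082 -0.0672  0.113 ]
```

Emit:
arm_command:
  plan:
    - {"dp":[0,3,20],"spin":0}
    - {"dp":[0,0,25],"spin":0}
    - {"dp":[0,0,20],"spin":0}
    - {"dp":[0,0,12],"spin":0}
    - {"dp":[0,0,0],"spin":0}

```text
clock: 18.65
position: [0.6095, -0.0552, 0.2516]
ee_rot: [0.711, 0.703, -0.005, -0.006]
ft_force: [-0.0, 0.2, -1.3]
grip_width: 0.999
grasp_force: 0.0
```

Emit:
arm_command:
  plan:
    - {"dp":[0,0,0],"spin":0}
    - {"dp":[0,0,0],"spin":0}
    - {"dp":[0,0,0],"spin":0}
    - {"dp":[0,0,0],"spin":0}
    - {"dp":[0,0,0],"spin":0}
  grip: 1

```text
clock: 19.15
position: [0.6101, -0.0555, 0.2536]
ee_rot: [0.711, 0.703, -0.003, -0.005]
ft_force: [-0.5, 1.2, 5.3]
grip_width: 0.582
grasp_force: 35.5
```

Emit:
arm_command:
  plan:
    - {"dp":[0,0,0],"spin":0}
    - {"dp":[0,0,0],"spin":0}

```text
clock: 19.35
position: [0.6102, -0.0555, 0.2536]
ee_rot: [0.711, 0.703, -0.003, -0.005]
ft_force: [-1.1, 0.3, 5.4]
grip_width: 0.578
grasp_force: 35.5
```

Emit:
arm_command:
  plan:
    - {"dp":[0,0,-15],"spin":0}
    - {"dp":[0,0,-30],"spin":0}
    - {"dp":[0,0,-35],"spin":0}
    - {"dp":[0,0,-35],"spin":0}
    - {"dp":[0,0,-15],"spin":0}

```text
clock: 19.85
position: [0.6118, -0.0564, 0.3865]
ee_rot: [0.711, 0.703, -0.003, -0.004]
ft_force: [0.6, -0.3, -0.8]
grip_width: 0.579
grasp_force: 36.8
```

Emit:
arm_command:
  plan:
    - {"dp":[-4,-11,0],"spin":0}
    - {"dp":[-6,-19,0],"spin":0}
    - {"dp":[-6,-19,0],"spin":0}
    - {"dp":[-6,-19,0],"spin":0}
    - {"dp":[-6,-19,0],"spin":0}

```text
clock: 20.35
position: [0.5223, -0.083, 0.3814]
ee_rot: [0.711, 0.703, -0.005, -0.007]
ft_force: [-0.5, 0.1, -0.5]
grip_width: 0.58
grasp_force: 36.8
```

Emit:
arm_command:
  plan:
    - {"dp":[-6,-19,0],"spin":0}
    - {"dp":[-6,-19,0],"spin":0}
    - {"dp":[-6,-19,0],"spin":0}
    - {"dp":[0,0,0],"spin":0}
    - {"dp":[0,0,0],"spin":0}

```text
clock: 20.85
position: [0.4675, -0.099, 0.3833]
ee_rot: [0.711, 0.704, -0.003, -0.008]
ft_force: [1.1, -0.2, -1.4]
grip_width: 0.577
grasp_force: 36.8
```

```bash
python3 wd.py w6.png
```

```text
20.85 [ 0.4675 -0.099   0.3833] [-1.17 -0.07  1.27  1.9   0.06  1.27  0.08]
yellow [507   3  32  35 545] [523.5  19.7] [0.599  0.0284 0.113 ]
white [ 169    0   96   43 2777] [218.2  15.7] [0.3956 0.0329 0.113 ]
white [ 287   62   55   58 1651] [315.1  90. ] [ 0.4597 -0.0154  0.113 ]
white [ 583  363   57   37 1890] [613.6 382. ] [ 0.75   -0.2901  0.113 ]
white [429 365  38  35 870] [443.2 385.4] [ 0.5813 -0.2926  0.113 ]
```

View pics/w6.png

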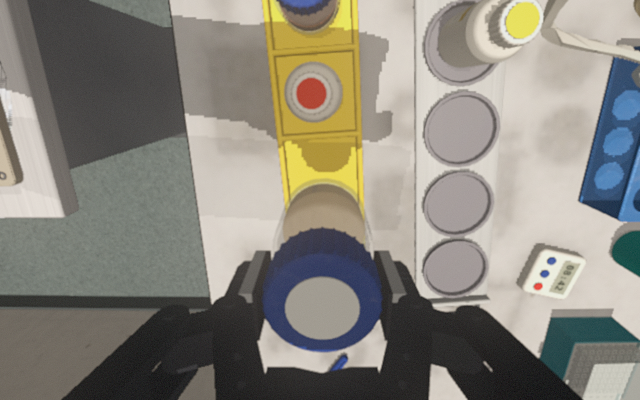

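The held beige bottle is centred at (322,300) over the rack column, and red at (311,92) stands in its well. A small correction, then I lower it.

Emit:
arm_command:
  plan:
    - {"dp":[-4,-3,15],"spin":0}
    - {"dp":[0,0,30],"spin":0}
    - {"dp":[0,0,35],"spin":0}
    - {"dp":[0,0,30],"spin":0}
    - {"dp":[0,0,15],"spin":0}

```text
clock: 21.4
position: [0.4626, -0.103, 0.2552]
ee_rot: [0.711, 0.703, -0.009, -0.006]
ft_force: [0.3, -0.4, -0.7]
grip_width: 0.577
grasp_force: 36.9
```

Emit:
arm_command:
  plan:
    - {"dp":[0,0,4],"spin":0}
    - {"dp":[0,0,2],"spin":0}
    - {"dp":[0,0,1],"spin":0}
    - {"dp":[0,0,0],"spin":0}
    - {"dp":[0,0,0],"spin":0}

```text
clock: 21.9
position: [0.4636, -0.103, 0.253]
ee_rot: [0.711, 0.703, -0.004, -0.006]
ft_force: [-0.3, 0.4, -1.0]
grip_width: 0.577
grasp_force: 36.9
```

Emit:
arm_command:
  plan:
    - {"dp":[0,0,1.5],"spin":0}
    - {"dp":[0,0,1],"spin":0}
    - {"dp":[0,0,1],"spin":0}
    - {"dp":[0,0,0.5],"spin":0}
    - {"dp":[0,0,0],"spin":0}

```text
clock: 22.4
position: [0.4633, -0.1031, 0.2486]
ee_rot: [0.711, 0.703, -0.004, -0.006]
ft_force: [-1.6, 1.3, 3.7]
grip_width: 0.578
grasp_force: 37.4
```

Emit:
arm_command:
  plan:
    - {"dp":[0,0,0],"spin":0}
    - {"dp":[0,0,0],"spin":0}
    - {"dp":[0,0,0],"spin":0}
    - {"dp":[0,0,0],"spin":0}
    - {"dp":[0,0,0],"spin":0}
  grip: -1

```text
clock: 22.9
position: [0.4632, -0.1031, 0.2484]
ee_rot: [0.711, 0.703, -0.004, -0.006]
ft_force: [-0.2, -0.2, -0.9]
grip_width: 0.998
grasp_force: 0.0
```

Emit:
arm_command:
  plan:
    - {"dp":[0,0,-15],"spin":0}
    - {"dp":[0,0,-30],"spin":0}
    - {"dp":[0,0,-35],"spin":0}
    - {"dp":[0,0,-30],"spin":0}
    - {"dp":[0,0,-20],"spin":0}

```text
clock: 23.4
position: [0.4653, -0.1041, 0.38]
ee_rot: [0.712, 0.703, -0.004, -0.006]
ft_force: [0.4, -0.3, -0.4]
grip_width: 1.002
grasp_force: 0.0
```

Emit:
arm_command:
  plan:
    - {"dp":[19,10,0],"spin":0}
    - {"dp":[19,10,0],"spin":0}
    - {"dp":[19,10,0],"spin":0}
    - {"dp":[19,10,0],"spin":0}
    - {"dp":[19,10,0],"spin":0}

```text
clock: 23.9
position: [0.5166, -0.0082, 0.3777]
ee_rot: [0.711, 0.703, -0.004, -0.006]
ft_force: [0.3, 0.4, 1.2]
grip_width: 1.001
grasp_force: 0.0
```

Emit:
arm_command:
  plan:
    - {"dp":[19,10,0],"spin":0}
    - {"dp":[19,10,0],"spin":0}
    - {"dp":[0,0,0],"spin":0}
    - {"dp":[0,0,0],"spin":0}

```text
clock: 24.3
position: [0.5366, 0.0287, 0.3775]
ee_rot: [0.711, 0.703, -0.005, -0.006]
ft_force: [-0.6, -0.1, -0.1]
grip_width: 1.0
grasp_force: 0.0
```

```bash
python3 wd.py w7.png; python3 - <<'E'
from h import *
snap('top','t7.png');snap('scene','s7.png')
a=cv2.imread('pics/w7.png');b=cv2.imread('pics/t7.png')[130:330,140:460];c=cv2.imread('pics/s7.png')[90:290,150:470]
cv2.imwrite('pics/m7.png',np.vstack([cv2.resize(a,(800,500))[0:300],np.hstack([cv2.resize(b,(400,250)),cv2.resize(c,(400,250))])]))
E
```

```text
24.3 [0.5366 0.0287 0.3775] [-1.12  0.29  1.17  1.77 -0.28  1.28  0.11]
green [ 194  140   39   39 1187] [213.  159.3] [0.4517 0.0628 0.113 ]
yellow [392 192  28  24 521] [405.7 203.4] [0.597  0.0268 0.113 ]
white [   0  203   37  104 1992] [ 12.1 271.3] [ 0.2633 -0.0334  0.113 ]
white [585 265  28  25 524] [598.5 277.4] [ 0.7643 -0.0408  0.113 ]
white [613 273  27  55 968] [628.7 301. ] [ 0.7976 -0.065   0.113 ]
white [402 314  31  60 573] [419.3 336.9] [ 0.6186 -0.1016  0.113 ]
white [229 323  34  28 726] [245.6 336.5] [ 0.4612 -0.1012  0.113 ]
white [ 212  329   54   57 1052] [237.2 362.9] [ 0.4504 -0.1325  0.113 ]
white [ 574  328   66   72 1456] [615.5 365.3] [ 0.8073 -0.1375  0.113 ]
```

View pics/m7.png

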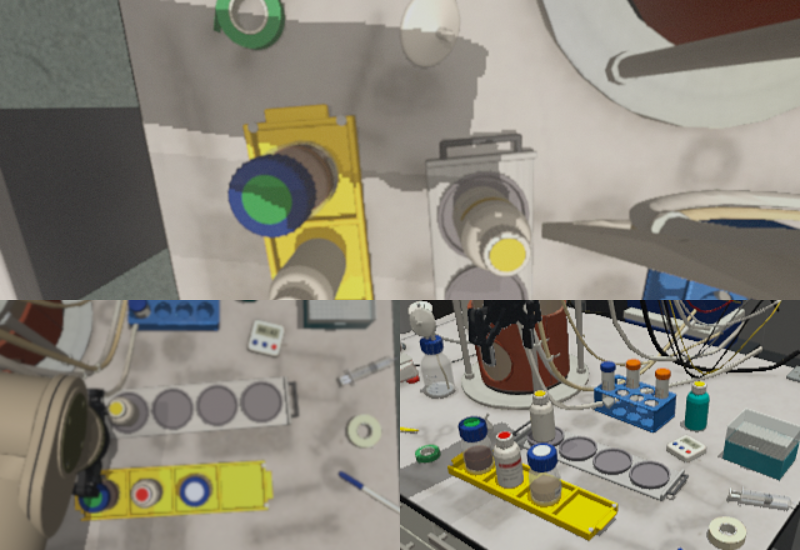

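The view shows brown, red and beige standing in the rack's three left wells, with the yellow cap at pixel (406,203). The hose end is at about (435,183), so I'll triangulate it.

```bash
python3 - <<'E'
from h import *
from scipy.spatial.transform import Rotation as Ro
p=viewer.camera_params('wrist'); f=200/np.tan(np.radians(p['vertical_fov'])/2)
K=np.array([[f,0,p['cx']],[0,f,p['cy']],[0,0,1]])
obs=[([.4522,.0610,.3842],[.708,.706,0,0],(517,215)),([.563,-.0461,.38],[.711,.703,-.004,-.006],(412,95)),([.4675,-.099,.3833],[.711,.704,-.003,-.008],(548,35)),([.5366,.0287,.3775],[.711,.703,-.005,-.006],(435,183))]
A=np.zeros((3,3));b=np.zeros(3);L=[]
for t,q,px in obs:
    u=cv2.undistortPoints(np.array([[px]],float),K,np.array([p['k1'],0,0,0.]))[0,0]
    T=np.eye(4);T[:3,:3]=Ro.from_quat(q).as_matrix();T[:3,3]=t;T=T@p['T_tool_cam']
    d=T[:3,:3]@[*u,1];d/=np.linalg.norm(d);M=np.eye(3)-np.outer(d,d);A+=M;b+=M@T[:3,3];L.append((T[:3,3],M))
X=np.linalg.solve(A,b);print(X,[np.linalg.norm(M@(X-c)).round(4) for c,M in L])
E
```

```text
[0.63510602 0.02965783 0.07365773] [np.float64(0.0012), np.float64(0.0031), np.float64(0.0072), np.float64(0.0041)]
```

The hose end is at about (0.635, 0.030, 0.074), right behind the yellow bottle, so a rear finger would hit it. I'll turn the gripper so the fingers close along the row for this pick, with the camera side to the front.

Emit:
arm_command:
  plan:
    - {"dp":[0,0,0],"spin":-0.14}
    - {"dp":[0,0,0],"spin":-0.14}
    - {"dp":[0,0,0],"spin":-0.14}
    - {"dp":[0,0,0],"spin":-0.14}
    - {"dp":[0,0,0],"spin":-0.14}

```text
clock: 24.95
position: [0.5364, 0.0279, 0.3778]
ee_rot: [0.425, 0.905, -0.002, -0.007]
ft_force: [0.0, -0.3, 1.0]
grip_width: 1.0
grasp_force: 0.0
```

Emit:
arm_command:
  plan:
    - {"dp":[0,0,0],"spin":-0.14}
    - {"dp":[0,0,0],"spin":-0.14}
    - {"dp":[0,0,0],"spin":-0.14}
    - {"dp":[0,0,0],"spin":-0.14}
    - {"dp":[0,0,0],"spin":-0.14}

```text
clock: 25.45
position: [0.5364, 0.0279, 0.3779]
ee_rot: [0.089, 0.996, 0.001, -0.007]
ft_force: [1.0, 0.4, -0.1]
grip_width: 1.0
grasp_force: 0.0
```

Emit:
arm_command:
  plan:
    - {"dp":[0,0,0],"spin":-0.14}
    - {"dp":[0,0,0],"spin":-0.04}
    - {"dp":[0,0,0],"spin":0}
    - {"dp":[0,0,0],"spin":0}

```text
clock: 25.85
position: [0.5365, 0.0282, 0.3778]
ee_rot: [0.002, 1.0, 0.001, -0.007]
ft_force: [-0.7, -0.6, -0.6]
grip_width: 0.999
grasp_force: 0.0
```

```bash
python3 wd.py w8.png; python3 -c "
from h import *
print(manip.get_obs()['ee_rot'])"
```

```text
25.85 [0.5365 0.0282 0.3778] [-0.91  0.2   0.88  1.76 -0.17  1.27  1.58]
green [457  27  46  53 881] [482.4  53.3] [0.4281 0.1395 0.113 ]
green [ 346   67   43   45 1481] [367.5  88.6] [0.4508 0.0625 0.113 ]
yellow [ 558   51   82   52 1079] [599.   78.7] [0.444  0.2243 0.113 ]
yellow [308 264  24  22 408] [319.8 274.3] [0.5979 0.0284 0.113 ]
white [465  38  31  33 625] [477.7  54.3] [0.4288 0.1364 0.113 ]
white [ 233   68   56   58 1436] [261.6  95.8] [ 0.4552 -0.0113  0.113 ]
white [ 114   83   43   45 1498] [135. 105.] [ 0.4606 -0.1014  0.113 ]
white [ 376  280   44  106 2492] [399.7 336.6] [0.6627 0.0999 0.113 ]
white [  0 384  31  16 431] [ 13.9 392.2] [ 0.7312 -0.2746  0.113 ]
[ 0.002327    0.99997031  0.00138233 -0.00721446]
```

View pics/w8.png

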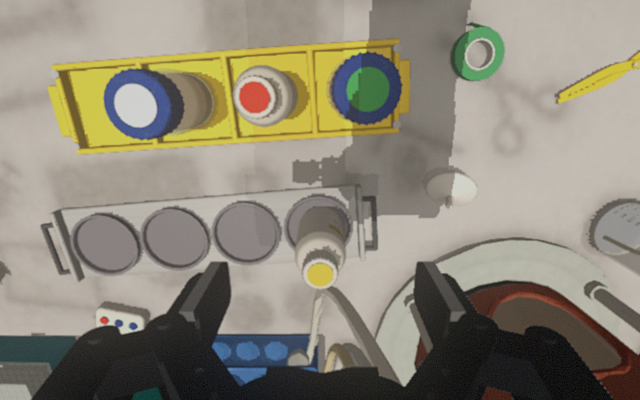

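The yellow dot at (320,274) works out to (0.598, 0.028), with the hose just behind it at (325,290). The rack bottles show dots at white (135,105), red (255,97) and green (367,89). I'll approach from the front and descend in stages, watching the force.

Emit:
arm_command:
  plan:
    - {"dp":[-20,0,0],"spin":0}
    - {"dp":[-20,0,0],"spin":0}
    - {"dp":[-19,0,0],"spin":0}
    - {"dp":[0,0,0],"spin":0}
    - {"dp":[0,0,0],"spin":0}

```text
clock: 26.4
position: [0.5956, 0.0283, 0.3765]
ee_rot: [0.002, 1.0, 0.001, -0.008]
ft_force: [0.1, -0.1, -0.4]
grip_width: 0.999
grasp_force: 0.0
```

Emit:
arm_command:
  plan:
    - {"dp":[0,0,20],"spin":0}
    - {"dp":[0,0,20],"spin":0}
    - {"dp":[0,0,20],"spin":0}
    - {"dp":[0,0,10],"spin":0}
    - {"dp":[0,0,0],"spin":0}

```text
clock: 26.9
position: [0.5939, 0.0288, 0.3059]
ee_rot: [0.001, 1.0, 0.001, -0.008]
ft_force: [-0.0, -0.4, -0.4]
grip_width: 0.994
grasp_force: 0.0
```

```bash
python3 wd.py w9.png; python3 -c "
from h import *
o=manip.get_obs();print(o['ft_force'],o['tau'].round(1))
snap('scene','s9.png')
cv2.imwrite('pics/s9c.png',cv2.resize(cv2.imread('pics/s9.png')[90:250,160:360],None,fx=4,fy=3.75)[:600])"
```

```text
26.9 [0.5939 0.0288 0.3059] [-0.77  0.44  0.82  1.69 -0.35  1.18  1.71]
yellow [417   0  24  52 890] [428.8  22.8] [0.4797 0.0803 0.113 ]
yellow [300 238  37  34 953] [317.6 254.7] [0.599  0.0281 0.113 ]
white [  3   0  58  21 845] [33.1  7.9] [ 0.472  -0.1021  0.113 ]
white [ 192    0   77   37 1307] [230.2  17.4] [ 0.4773 -0.0111  0.113 ]
white [ 394  298   39   69 1372] [413.  334.1] [0.6554 0.0878 0.113 ]
[ 0.38858962 -0.13058343  0.0428535 ] [ -0.1 -49.6  12.6 -33.4  -0.1  -0.    0. ]
```

View pics/s9c.png

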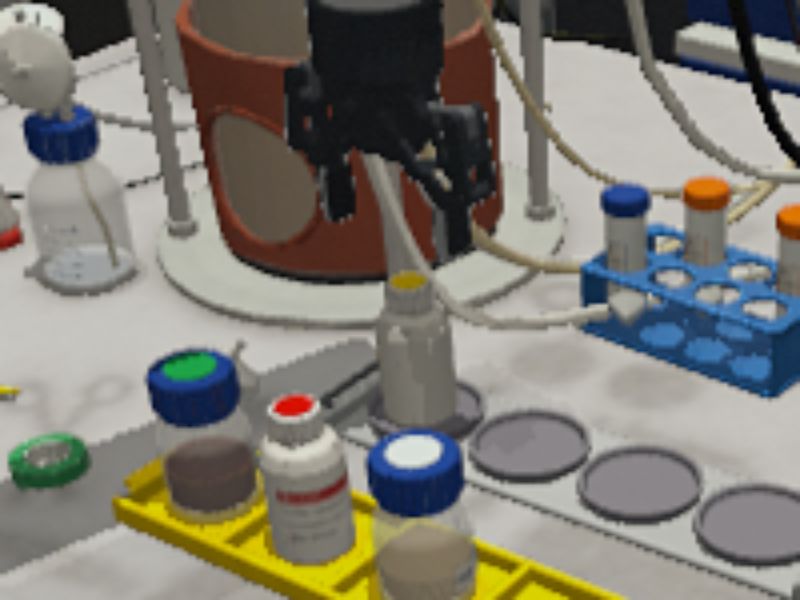

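Emit:
arm_command:
  plan:
    - {"dp":[-1,0,10],"spin":0}
    - {"dp":[0,0,10],"spin":0}
    - {"dp":[0,0,5],"spin":0}
    - {"dp":[0,0,0],"spin":0}

```text
clock: 27.4
position: [0.5949, 0.0288, 0.2807]
ee_rot: [0.001, 1.0, 0.001, -0.008]
ft_force: [0.2, 0.0, 0.4]
grip_width: 1.003
grasp_force: 0.0
```

Emit:
arm_command:
  plan:
    - {"dp":[0,0,8],"spin":0}
    - {"dp":[0,0,7],"spin":0}
    - {"dp":[0,0,0],"spin":0}

```text
clock: 27.7
position: [0.5947, 0.0289, 0.2656]
ee_rot: [0.001, 1.0, 0.001, -0.008]
ft_force: [0.3, -0.5, -0.4]
grip_width: 0.999
grasp_force: 0.0
```

Emit:
arm_command:
  plan:
    - {"dp":[0,0,5],"spin":0}
    - {"dp":[0,0,5],"spin":0}
    - {"dp":[0,0,0],"spin":0}

```text
clock: 28.0
position: [0.5947, 0.0289, 0.2561]
ee_rot: [0.001, 1.0, 0.001, -0.008]
ft_force: [0.2, 0.4, -1.4]
grip_width: 1.002
grasp_force: 0.0
```

Emit:
arm_command:
  plan:
    - {"dp":[0,0,5],"spin":0}
    - {"dp":[0,0,5],"spin":0}
    - {"dp":[0,0,0],"spin":0}

```text
clock: 28.3
position: [0.5945, 0.0289, 0.246]
ee_rot: [0.001, 1.0, 0.001, -0.008]
ft_force: [-0.4, 0.9, 0.0]
grip_width: 0.996
grasp_force: 0.0
```

Emit:
arm_command:
  plan:
    - {"dp":[0,0,5],"spin":0}
    - {"dp":[0,0,4],"spin":0}
    - {"dp":[0,0,0],"spin":0}
    - {"dp":[0,0,0],"spin":0}

```text
clock: 28.7
position: [0.5946, 0.0289, 0.2377]
ee_rot: [0.001, 1.0, 0.001, -0.007]
ft_force: [0.2, -0.2, 0.2]
grip_width: 1.0
grasp_force: 0.0
```

Emit:
arm_command:
  plan:
    - {"dp":[0,0,0],"spin":0}
    - {"dp":[0,0,0],"spin":0}
    - {"dp":[0,0,0],"spin":0}
    - {"dp":[0,0,0],"spin":0}
    - {"dp":[0,0,0],"spin":0}
  grip: 1

```text
clock: 29.2
position: [0.5948, 0.0287, 0.2382]
ee_rot: [0.001, 1.0, 0.001, -0.007]
ft_force: [-0.9, -0.2, 5.6]
grip_width: 0.542
grasp_force: 35.9
```

Emit:
arm_command:
  plan:
    - {"dp":[0,0,0],"spin":0}
    - {"dp":[0,0,0],"spin":0}

```text
clock: 29.4
position: [0.5949, 0.0287, 0.2383]
ee_rot: [0.001, 1.0, 0.001, -0.007]
ft_force: [0.4, -1.6, 5.9]
grip_width: 0.542
grasp_force: 35.9
```

Emit:
arm_command:
  plan:
    - {"dp":[0,0,-8],"spin":0}
    - {"dp":[0,0,-12],"spin":0}
    - {"dp":[8,0,-20],"spin":0}
    - {"dp":[12,0,-25],"spin":0}
    - {"dp":[15,0,-25],"spin":0}

```text
clock: 29.9
position: [0.5606, 0.0287, 0.3296]
ee_rot: [0.001, 1.0, 0.001, -0.007]
ft_force: [0.7, 0.1, -1.1]
grip_width: 0.542
grasp_force: 36.3
```

Emit:
arm_command:
  plan:
    - {"dp":[15,0,-25],"spin":0}
    - {"dp":[10,0,-15],"spin":0}
    - {"dp":[0,0,0],"spin":0}
    - {"dp":[0,0,0],"spin":0}
    - {"dp":[0,0,0],"spin":0}

```text
clock: 30.4
position: [0.5366, 0.029, 0.3679]
ee_rot: [0.001, 1.0, 0.001, -0.008]
ft_force: [-0.1, -0.1, -2.1]
grip_width: 0.543
grasp_force: 36.3
```

```bash
python3 -c "
from h import *
o=manip.get_obs();print(o['clock'],o['position'].round(4),o['joint_pos'].round(2),o['ft_force'].round(1),o['ee_rot'])"
```

```text
30.4 [0.5366 0.029  0.3679] [-0.92  0.22  0.89  1.78 -0.18  1.25  1.59] [-0.1 -0.1 -2.1] [ 0.00118145  0.99996859  0.0010371  -0.00776804]
```

Emit:
arm_command:
  plan:
    - {"dp":[6,-19,0],"spin":0}
    - {"dp":[6,-19,0],"spin":0}
    - {"dp":[6,-19,0],"spin":0}
    - {"dp":[6,-19,0],"spin":0}
    - {"dp":[6,-19,0],"spin":0}

```text
clock: 30.9
position: [0.5055, -0.0684, 0.3688]
ee_rot: [0.002, 1.0, 0.001, -0.007]
ft_force: [-0.1, -0.1, -0.1]
grip_width: 0.542
grasp_force: 36.4
```

Emit:
arm_command:
  plan:
    - {"dp":[6,-19,0],"spin":0}
    - {"dp":[6,-19,0],"spin":0}
    - {"dp":[6,-19,0],"spin":0}
    - {"dp":[6,-19,0],"spin":0}
    - {"dp":[6,-19,0],"spin":0}

```text
clock: 31.4
position: [0.475, -0.1631, 0.3691]
ee_rot: [0.002, 1.0, 0.002, -0.007]
ft_force: [-0.0, -0.2, -1.8]
grip_width: 0.54
grasp_force: 36.4
```

Emit:
arm_command:
  plan:
    - {"dp":[6,-19,0],"spin":0}
    - {"dp":[0,0,0],"spin":0.1}
    - {"dp":[0,0,0],"spin":0.14}
    - {"dp":[0,0,0],"spin":0.14}
    - {"dp":[0,0,0],"spin":0.14}

```text
clock: 31.9
position: [0.4692, -0.1814, 0.3691]
ee_rot: [0.262, 0.965, -0.0, -0.007]
ft_force: [0.2, -0.3, -0.8]
grip_width: 0.542
grasp_force: 36.4
```

```bash
python3 -c "
from h import *
o=manip.get_obs();print(o['clock'],o['position'].round(4),o['joint_pos'].round(2),o['ft_force'].round(1),o['ee_rot'])"
```

```text
31.9 [ 0.4692 -0.1814  0.3691] [-0.74  0.13  1.11  1.86 -0.12  1.24  1.45] [ 0.2 -0.3 -0.8] [ 2.61768007e-01  9.65102736e-01 -4.47441244e-04 -7.34975666e-03]
```

Emit:
arm_command:
  plan:
    - {"dp":[0,0,0],"spin":0.14}
    - {"dp":[0,0,0],"spin":0.14}
    - {"dp":[0,0,0],"spin":0.14}
    - {"dp":[0,0,0],"spin":0}

```text
clock: 32.3
position: [0.4693, -0.1811, 0.369]
ee_rot: [0.456, 0.89, -0.002, -0.007]
ft_force: [-0.3, 0.6, -1.1]
grip_width: 0.546
grasp_force: 36.4
```

```bash
python3 -c "
from h import *
o=manip.get_obs();print(o['clock'],o['position'].round(4),o['joint_pos'].round(2),o['ft_force'].round(1),o['ee_rot'])"
```

```text
32.3 [ 0.4693 -0.1811  0.369 ] [-0.79  0.14  1.17  1.86 -0.14  1.24  1.05] [-0.3  0.6 -1.1] [ 0.45555707  0.89017548 -0.00209867 -0.00713956]
```

Emit:
arm_command:
  plan:
    - {"dp":[0,0,0],"spin":0.14}
    - {"dp":[0,0,0],"spin":0.14}
    - {"dp":[0,0,0],"spin":0.14}
    - {"dp":[0,0,0],"spin":0}
    - {"dp":[0,0,0],"spin":0}

```text
clock: 32.8
position: [0.4697, -0.1805, 0.3691]
ee_rot: [0.627, 0.779, -0.004, -0.006]
ft_force: [0.8, -0.6, -1.3]
grip_width: 0.543
grasp_force: 36.4
```

```bash
python3 wd.py w10.png; python3 -c "
from h import *
from scipy.spatial.transform import Rotation as Ro
o=manip.get_obs();R=Ro.from_quat(o['ee_rot']).as_matrix();print(o['joint_pos'].round(2),R.round(4).tolist())
w=np.array([.4672,-.1838]);d=w-o['position'][:2]
print('grasp pt',(o['position']+R@[0,0,.155]).round(4),'bottle est',(o['position']+R@[-.0055,0,.155]).round(4))
snap('scene','s10.png')
cv2.imwrite('pics/c10.png',np.vstack([cv2.resize(cv2.imread('pics/w10.png'),(480,300)),cv2.resize(cv2.imread('pics/s10.png')[90:290,160:480],(480,300))]))"
```

```text
32.8 [ 0.4697 -0.1805  0.3691] [-0.84  0.17  1.24  1.87 -0.16  1.24  0.66]
yellow [ 297  319   60   49 2260] [326.3 342.8] [ 0.4971 -0.3042  0.113 ]
white [   0    0   25   84 1864] [11. 42.] [ 0.2422 -0.1119  0.113 ]
white [483   0  29  28 318] [496.7  10.5] [ 0.5449 -0.0296  0.113 ]
white [ 317   76   44   46 1567] [338.8  98.4] [ 0.4609 -0.102   0.113 ]
white [ 418  206   62   55 2502] [449.4 233.4] [ 0.5665 -0.1805  0.113 ]
white [261 303  25  44 484] [272.9 326.1] [ 0.4484 -0.2969  0.113 ]
white [314 311  68  56 725] [358.8 338.6] [ 0.5237 -0.2934  0.113 ]
white [263 335  64  38 786] [282.5 356.2] [ 0.4622 -0.3277  0.113 ]
white [ 562  360   78   40 2418] [602.2 381.4] [ 0.757  -0.2933  0.113 ]
white [427 364  36  36 637] [439.8 385.6] [ 0.6105 -0.3298  0.113 ]
[-0.84  0.17  1.24  1.87 -0.16  1.24  0.66] [[-0.2118, 0.9772, -0.0146], [0.9773, 0.2119, 0.0027], [0.0057, -0.0137, -0.9999]]
grasp pt [ 0.4675 -0.18    0.2141] bottle est [ 0.4687 -0.1854  0.2141]
```

View pics/c10.png

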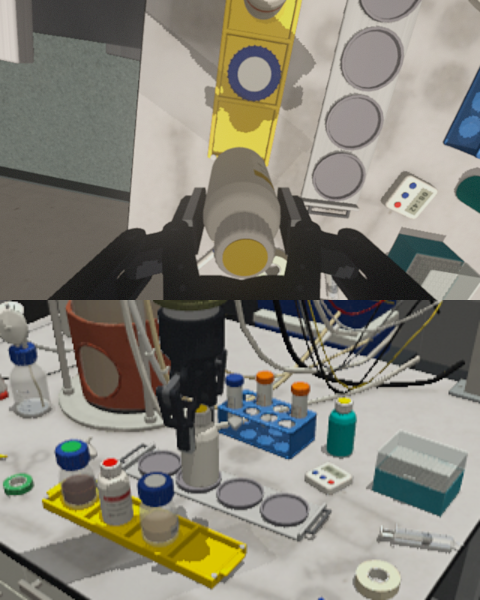

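The held yellow bottle is centred between the fingers, upright, above the last well. Its estimated centre (0.468, -0.185) is within 2 mm of the well. Lowering.

Emit:
arm_command:
  plan:
    - {"dp":[0,0,15],"spin":0}
    - {"dp":[0,0,30],"spin":0}
    - {"dp":[0,0,35],"spin":0}
    - {"dp":[0,0,30],"spin":0}
    - {"dp":[0,0,15],"spin":0}

```text
clock: 33.4
position: [0.4669, -0.1796, 0.2409]
ee_rot: [0.629, 0.777, -0.005, -0.008]
ft_force: [-0.7, -0.3, -1.3]
grip_width: 0.54
grasp_force: 36.4
```

Emit:
arm_command:
  plan:
    - {"dp":[0,0,4],"spin":0}
    - {"dp":[0,0,2],"spin":0}
    - {"dp":[0,0,1],"spin":0}
    - {"dp":[0,0,0],"spin":0}
    - {"dp":[0,0,0],"spin":0}

```text
clock: 33.9
position: [0.4684, -0.1798, 0.2378]
ee_rot: [0.63, 0.777, -0.003, -0.006]
ft_force: [-0.1, -1.5, -1.0]
grip_width: 0.542
grasp_force: 36.4
```

Emit:
arm_command:
  plan:
    - {"dp":[0,0,1.5],"spin":0}
    - {"dp":[0,0,1.5],"spin":0}
    - {"dp":[0,0,1],"spin":0}
    - {"dp":[0,0,0.5],"spin":0}
    - {"dp":[0,0,0],"spin":0}

```text
clock: 34.4
position: [0.4682, -0.1803, 0.2333]
ee_rot: [0.63, 0.777, -0.003, -0.006]
ft_force: [-3.7, 0.4, 12.4]
grip_width: 0.539
grasp_force: 37.7
```

Emit:
arm_command:
  plan:
    - {"dp":[0,0,0],"spin":0}
    - {"dp":[0,0,0],"spin":0}
    - {"dp":[0,0,0],"spin":0}
    - {"dp":[0,0,0],"spin":0}
    - {"dp":[0,0,0],"spin":0}
  grip: -1

```text
clock: 34.9
position: [0.468, -0.1797, 0.2326]
ee_rot: [0.63, 0.777, -0.004, -0.006]
ft_force: [0.7, 0.2, -1.3]
grip_width: 1.0
grasp_force: 0.0
```

Emit:
arm_command:
  plan:
    - {"dp":[0,0,-15],"spin":0}
    - {"dp":[0,0,-30],"spin":0}
    - {"dp":[0,0,-35],"spin":0}
    - {"dp":[0,0,-35],"spin":0}
    - {"dp":[0,0,-35],"spin":0}

```text
clock: 35.4
position: [0.4698, -0.1807, 0.3846]
ee_rot: [0.63, 0.776, -0.004, -0.006]
ft_force: [0.6, 0.3, 0.3]
grip_width: 1.0
grasp_force: 0.0
```

Emit:
arm_command:
  plan:
    - {"dp":[-25,0,0],"spin":0}
    - {"dp":[-25,0,0],"spin":0}
    - {"dp":[-25,0,0],"spin":0}
    - {"dp":[0,0,0],"spin":0}
    - {"dp":[0,0,0],"spin":0}

```text
clock: 35.9
position: [0.4853, -0.2541, 0.3828]
ee_rot: [0.631, 0.776, -0.004, -0.006]
ft_force: [0.2, 0.7, -0.3]
grip_width: 0.999
grasp_force: 0.0
```

```bash
python3 wd.py w11.png; python3 -c "
from h import *
snap('scene','s11.png');
cv2.imwrite('pics/c11.png',np.vstack([cv2.resize(cv2.imread('pics/w11.png'),(480,300)),cv2.resize(cv2.imread('pics/s11.png')[90:290,160:480],(480,300))]))"
```

```text
35.9 [ 0.4853 -0.2541  0.3828] [-0.57  0.33  1.18  1.74 -0.31  1.3   0.88]
yellow [304  90  28  30 663] [317.5 104.3] [ 0.4637 -0.1824  0.113 ]
white [ 562  289   65   74 2442] [591.3 319.7] [ 0.7438 -0.3138  0.113 ]
white [604 329  36  57 880] [628.4 362. ] [ 0.8033 -0.3522  0.113 ]
```

View pics/c11.png

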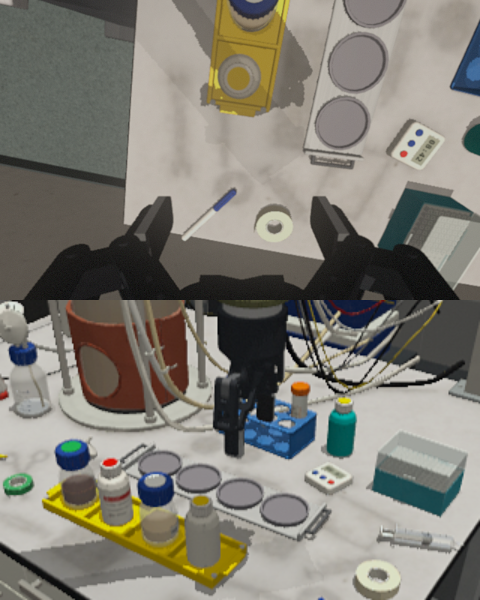

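All four bottles stand in their wells: brown, red, beige, yellow from the left. The yellow one's dot at (238,78) gives (0.464, -0.182), within 4 mm of its well centre. The gripper is clear.

```bash
python3 -c "
from h import *
print(manip.hand_in())"
```

```text
the job is handed in; nothing more can be done
None
```

All four bottles are standing upright in the rack in reverse order (brown, red, beige, yellow from the left), and the job was handed in at about 36 s of the 112 s allowed; no verdict was returned.

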